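# Settle the rocking pan trivet in its tray

## Task

The long four-footed pan trivet was put down askew on the low tray and rocks, because two of its feet stand up on the raised rim. Turn it on the spot, without lifting it away from the tray, until it lies lengthwise in the sunken well with all four feet down on the well's floor and it no longer rocks, then let go of it. Leave the small square stand and the mug where they are.

Things in the scene. Friction and masses are not known exactly. Their poses are not given: they have to be found in the camera images.
- trivet: Long dark steel trivet, 210 x 120 x 46 high, about 0.5 kg, 34 loop at +x end, ball feet (d 16) at x +-100, y +-55. Flat middle bar along x to pinch: 16 wide, 12 thick, top 46 above the soles; free 42 each side, no cross bar within 55 of centre. Origin: between the feet at sole level; x long side, z up. Starts tilted 6 deg, 32-57 deg counter-clockwise of tray x. A half turn fits the same.
- tray: Fixed low tray, 320 x 268 mm, 13 high: flat raised white rim round a sunken steel-floored well, 280 (x) by 168 (y). Well floor 3 mm above the worktop, rim 10 above that floor, 50 wide at the long sides, 20 at the ends. Origin: centre of the underside, on the worktop; x along the well, z up. The trivet centred lengthwise has 20 mm spare at each long side.
- small_stand: Bystander: loose small square stand of the same dark steel, 100 x 100 x 46 mm with four feet, standing steadily on the worktop beside the tray. Origin: centre of its feet, at their soles.
- mug: Bystander: loose white ceramic mug, 80 mm across, 90 mm high, handle towards its +y, standing on the worktop beside the tray. Origin: centre of its underside.

How it is judged (in metres and radians):
At the end, for the whole second after the job is handed in: Trivet at rest, all four feet on the well floor: origin under 6 mm above the tray's underside, tilt under 2 degrees, lengthwise within 17 degrees, centre within 40 mm along and 30 mm across of the tray's centre. Stand and mug within 30 mm of their start (z of trivet in the frame of tray below 0.006 m and angle between trivet's own z axis and vertical below 0.035 rad and angle between the x axis of trivet and the x axis of tray, either way round below 0.3 rad and x of trivet in the frame of tray between -0.04 and 0.04 m and y of trivet in the frame of tray between -0.03 and 0.03 m and linear speed of trivet below 0.02 m/s and angular speed of trivet below 0.15 rad/s and distance of each of small_stand, mug from where it was at the start of the episode below 0.03 m); the robot touches nothing.
It fails at once if the trivet is lifted away: its origin more than 60 mm above the tray's underside (z of trivet in the frame of tray above 0.06 m).
It fails at once if the small stand or the mug is moved more than 30 mm (distance of any of small_stand, mug from where it was at the start of the episode above 0.03 m).
It also fails if it takes over 32 s, if anything falls off the work surface, if the arm or the gripper's body presses on something with over 40 N, if the wrist force passes 120 N, or if a joint passes its speed limit or range.

## Robot

A 7-joint arm with a two-finger parallel gripper is mounted at the origin on the work surface. World frame = base frame: x ahead of the robot, y to its left, z up, the work surface at z = 0. Lengths are in mm, angles in rad, forces in N, time in s.
With the tool pointing down it reaches from about 400 to 850 mm from the base axis. Payload 4.5 kg.
Tool frame: the origin (TCP) lies midway between the tips of the shut fingers; the grasp point (between the pads) lies 19 mm behind it; z points along the fingers, y is the line along which they close (so a half turn about z gives the same grasp; the last joint's range is limited). The gripper opens to 85 mm and grips with 20 to 120 N. Pads are 22 mm wide; open, the fingers measure 114 mm over their backs; the gripper's body (76 mm by 85 mm) begins 54 mm behind the grasp point. The pads swing forward as they close: fully open they stand 13 mm farther back than shut.
Start: joints at [-1.174, 0.689, -0.195, 1.565, 0.157, 0.902, -0.215], TCP at [221.791, 584.348, 231.317] pointing down, gripper open.
Joint ranges: [-3.01, 3.01], [-0.46, 2.08], [-1.47, 1.51], [0.13, 2.56], [-1, 4.14], [0.04, 2.09], [-2.66, 2.66]. Speed limits (rad/s): [2.57, 2.57, 3.14, 3.14, 3.14, 3.14, 3.14].

## Interface

Orientations are given as [roll, pitch, yaw] about the fixed x, y, z axes, in that order (R = Rz(yaw) Ry(pitch) Rx(roll)).
In Python, from cell import get_obs, viewer, workorder gives the robot as it stands.
- The arm moves only by the shell command python3 -m inch 'ROWS' [OPENING]. ROWS is JSON, a list of rows, each a list of 6 numbers: the shift along the tool's x, y, z in mm, then the turn, a rotation vector about the tool's x, y, z in degrees. A call has exactly 5 rows; each row is the pose to reach, as a shift and turn from the pose commanded when the call began, along the tool's axes at that moment; what a row does not reach only later rows make up. A row lasts 1/10 s, in which the tool goes at most 50 mm and 8.59 degrees, less where a joint would pass 70% of its speed; a pose out of reach is approached as far as the arm can. A call with a gripper value outside its range is refused whole. OPENING is the gripper's target within -1 to 1 (shut at 1, half-way at 0, fully open at -1), set as the call begins (- or left out, the last holds). The fingers move at their own pace and stop on an object; the grip force is fixed at half the most. Time passes only in rows, so rows that repeat a pose let the fingers close, or fill a call up. It gives the time, the measured TCP pose, the force, the opening and the grip force at its end, in the units of the state.
- get_obs(): the state, without advancing time (a new reading comes with each control period).
- viewer.read_camera(name): name is "scene" or "top" or "wrist"; returns (picture, depth): 400x640x3 uint8, red, green, blue; 400x640 float32, mm along the optical axis (not along the pixel's ray), 0 where there is no reading.
- viewer.camera_model(name): a dict with "K" (3x3 intrinsics, pixels), "R" (3x3) and "t" (3): a world point X has camera coordinates R X + t. Camera axes: x right, y down, z forward; pixel columns grow to the right and rows downward; lengths in mm; the calibration is good to about 2 mm. A picture is of the moment at which its call begins: read the wrist's pose just before it. camera_model takes no time and is no camera call; for the wrist camera it gives the pose at the moment of the call.
- workorder.close_job(): hands the job in; it is judged then, once.
The state is a dict: "time": time; "qpos": joint angles; "qvel": joint speeds; "tau": joint torques, N m; "tool_pos": TCP position; "ee_rot": TCP orientation; "wrist_force": force on the tool from outside, world axes, zero at the start; "wrist_torque": the same for the moment, N m; "width": finger opening in mm; "finger_force": force on a finger pad.
Only numpy, scipy, OpenCV 4.12 (cv2) and the standard library are available. Lean on these libraries where they do the work, as an engineer would, in place of code of your own. Each camera call takes 0.05 s, during which the arm holds its last target. There are 200 camera calls.

## Working session

There is one attempt and no reset: what is moved stays moved. The work goes in short steps, Python scripts to look and compute and a shell command to move; the robot and the scene stay as the last step left them, time stands still between calls to the robot, and variables do not carry over. Pictures are saved under pics/ and viewed, at most 10 in all, crops included, and the job is handed in when it is done.

```bash
mkdir -p pics; cat > h.py <<'E'
import numpy as np,cv2
from cell import get_obs,viewer,workorder
def snap(name,f):
    m=viewer.camera_model(name);p,d=viewer.read_camera(name)
    cv2.imwrite('pics/'+f+'.png',cv2.cvtColor(p,cv2.COLOR_RGB2BGR));np.savez('pics/'+f+'.npz',d=d,p=p,**{k:np.array(m[k]) for k in 'KRt'})
def cloud(f):
    z=np.load('pics/'+f+'.npz');d=z['d'];v,u=np.indices(d.shape)
    c=np.stack([u,v,np.ones_like(u)],-1)@np.linalg.inv(z['K']).T*d[...,None]
    return (c-z['t'])@z['R'],d,z['p']   # R^T(c-t)
E
python3 - <<'E'
from h import *
o=get_obs();print(o['time'],o['tool_pos'],o['ee_rot'],o['width'])
snap('top','top0');m=viewer.camera_model('top');print(m)
E
```

```text
0.0 [221.61618046 583.68375106 230.47218335] [-3.13973329e+00  1.11321677e-04  2.77883901e+00] 85.57402735303991
{'K': array([[382.56589021,   0.        , 317.29059195],
       [  0.        , 382.56589021, 191.81119747],
       [  0.        ,   0.        ,   1.        ]]), 'R': array([[-0.00181614, -0.99957899,  0.02895777],
       [-0.98559775, -0.00310745, -0.16907815],
       [ 0.16909695, -0.02884778, -0.98517715]]), 't': array([ 45.77703457, 591.2808943 , 776.7717427 ])}
```

View pics/top0.png

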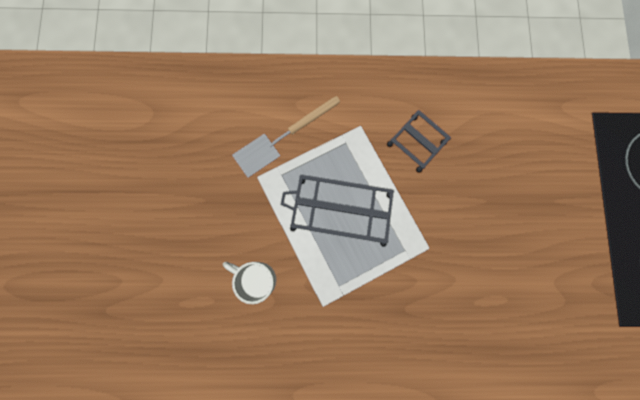

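The tray's corners are at about (258,178), (361,127), (428,248) and (323,305). The trivet's bar runs from (297,205) to (391,214) with its loop at the left, and the mug is at (254,283) and the stand at (419,141).

```bash
python3 - <<'E'
from h import *
P,d,p=cloud('top0');z=np.load('pics/top0.npz')
def ray(u,v,h):
    r=z['R'].T@np.linalg.inv(z['K'])@[u,v,1];c=-z['R'].T@z['t'];return c+r*(h-c[2])/r[2]
C=[ray(*q,13) for q in[(258,178),(361,127),(428,248),(323,305)]]
for c in C:print('corner',c.round())
print('tray',np.mean(C,0).round(1))
for a,b in((0,3),(1,2),(0,1),(3,2)):
    e=C[b]-C[a];print(np.linalg.norm(e).round(),np.degrees(np.arctan2(e[1],e[0])).round(1))
# trivet top pts
m=np.zeros(d.shape,bool);m[170:250,278:400]=1
g=p.astype(int).sum(-1)<270
m&=g&(d>0)&(P[...,2]>30);X=P[m];print(len(X),np.percentile(X[:,2],[5,50,95]))
uv=np.argwhere(m)
# plane
A=np.c_[X[:,:2],np.ones(len(X))];co=np.linalg.lstsq(A,X[:,2],rcond=None)[0];r=X[:,2]-A@co
k=abs(r)<8;co=np.linalg.lstsq(A[k],X[k,2],rcond=None)[0];print('plane',co,np.degrees(np.hypot(*co[:2])))
for q in((304,206),(330,208),(343,209),(356,211),(384,213)):print(q,P[q[1],q[0]].round(1))
c=cv2.resize(p[165:255,275:405],None,fx=6,fy=6,interpolation=cv2.INTER_CUBIC);cv2.imwrite('pics/c0.png',c[...,::-1])
E
```

```text
corner [629. 179.  13.]
corner [751. -57.  13.]
corner [ 472. -201.   13.]
corner [351.  33.  13.]
tray [550.6 -11.4  13. ]
314.0 -152.3
314.0 -152.8
266.0 -62.6
263.0 -62.6
1389 [47.55215369 56.8733733  65.31295986]
plane [-1.02107021e-01 -3.34003737e-02  1.13496884e+02] 6.155345269283999
(304, 206) [566.6  75.    2.6]
(330, 208) [555.2  19.4  56.6]
(343, 209) [552.7  -8.   59.7]
(356, 211) [548.4 -35.6  60.4]
(384, 213) [543.8 -94.3  64.2]
```

View pics/c0.png

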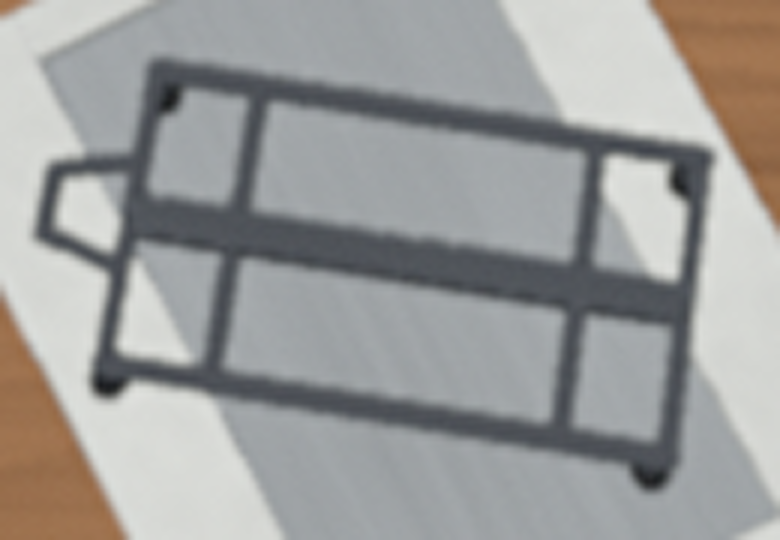

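```bash
cat >> h.py <<'E'
from scipy.spatial.transform import Rotation as Ro
def goal(pos,yaw,n=(0,0,1)):
    """print tool-axis shift/turn to world TCP pos, tool yaw (deg), approach along -n"""
    o=get_obs();R0=Ro.from_euler('xyz',o['ee_rot']).as_matrix()
    z=-np.array(n,float);z/=np.linalg.norm(z);x=np.array([np.cos(np.radians(yaw)),np.sin(np.radians(yaw)),0]);x-=z*(x@z);x/=np.linalg.norm(x)
    R1=np.c_[x,np.cross(z,x),z]
    print('t',round(o['time'],2),'shift',(R0.T@(np.array(pos)-o['tool_pos'])).round(1),'turn',np.degrees(Ro.from_matrix(R0.T@R1).as_rotvec()).round(1),'now',o['tool_pos'].round(1),np.degrees(o['ee_rot']).round(1),'q7',o['qpos'][-1].round(2),'w',o['width'].round(1))
E
python3 - <<'E'
from h import *
z=np.load('pics/top0.npz')
def ray(u,v,h):
    r=z['R'].T@np.linalg.inv(z['K'])@[u,v,1];c=-z['R'].T@z['t'];return c+r*(h-c[2])/r[2]
a,b=ray(296.7,200.8,53),ray(390,215.3,63);e=a-b
print(a,b,(a+b)/2,np.degrees(np.arctan2(e[1],e[0])))
goal((551,-9,170),82)
E
```

```text
[571.03129021  90.36690095  53.        ] [ 539.05766842 -107.16957138   63.        ] [555.04447931  -8.40133521  58.        ] 80.8057391598741Traceback (most recent call last):
  File "<stdin>", line 7, in <module>
  File "h.py", line 16, in goal
    print('t',round(o['time'],2),'shift',(R0.T@(np.array(pos)-o['tool_pos'])).round(1),'turn',np.degrees(Ro.from_matrix(R0.T@R1).as_rotvec()).round(1),'now',o['tool_pos'].round(1),np.degrees(o['ee_rot']).round(1),'q7',o['qpos'][-1].round(2),'w',o['width'].round(1))
                                                                                                                                                                                                                                                     ^^^^^^^^^^^^^^^^
AttributeError: 'float' object has no attribute 'round'
```

```bash
sed -i "s/o\['width'\].round(1)/round(float(o['width']),1)/" h.py
python3 -m inch '[[-36,-30,0,0,0,5],[-72,-60,0,0,0,10],[-108,-90,0,0,0,15],[-144,-120,0,0,0,20],[-180,-150,0,0,0,25]]' 0
python3 -c "
from h import *;goal((553,-9,170),81)"
```

```text
time: 0.55
tool_pos: [337.3, 378.2, 231.0]
ee_rot: [-3.141, 0.0, 2.339]
wrist_force: [1.6, 0.6, 0.1]
width: 43.1
finger_force: 0.0
t 0.55 shift [-428.3 -113.9   61.2] turn [-0.  0. 53.] now [337.3 378.2 231. ] [-180.    0.  134.] q7 -0.25 w 43.1
```

```bash

python3 -m inch '[[-45,-12,6,0,0,5],[-90,-24,12,0,0,11],[-135,-36,18,0,0,16],[-180,-48,24,0,0,22],[-225,-60,30,0,0,28]]'
python3 -c "
from h import *;goal((553,-9,170),81)"
```

```text
time: 1.05
tool_pos: [451.1, 175.3, 200.8]
ee_rot: [-3.141, 0.0, 1.85]
wrist_force: [0.5, 1.1, -0.1]
width: 42.9
finger_force: 0.0
t 1.05 shift [-205.3   47.2   30.8] turn [-0.  0. 25.] now [451.1 175.3 200.8] [-180.    0.  106.] q7 -0.18 w 42.9
```

```bash

python3 -m inch '[[-45,10,6,0,0,5],[-90,20,12,0,0,11],[-135,30,18,0,0,16],[-180,41,25,0,0,22],[-205,47,30,0,0,25]]'
python3 - <<'E'
from h import *
goal((553,-9,170),81)
snap('wrist','w0')
P,d,p=cloud('w0')
m=(d>0)&(p.astype(int).sum(-1)<270)&(P[...,2]>35)&(P[...,2]<80)&(np.hypot(P[...,0]-553,P[...,1]+9)<125)
X=P[m];A=np.c_[X[:,:2],np.ones(len(X))];co=np.linalg.lstsq(A,X[:,2],rcond=None)[0]
for _ in range(3):
    k=abs(X[:,2]-A@co)<5;co=np.linalg.lstsq(A[k],X[k,2],rcond=None)[0]
print('plane',co,k.sum(),'z at c',co@[553,-9,1])
E
```

```text
time: 1.55
tool_pos: [554.3, -11.5, 170.6]
ee_rot: [3.141, 0.002, 1.409]
wrist_force: [0.7, 0.4, 1.0]
width: 42.4
finger_force: 0.0
t 1.55 shift [ 2.2 -1.6  0.6] turn [ 0.   0.1 -0.2] now [554.3 -11.5 170.6] [1.80e+02 1.00e-01 8.08e+01] q7 -0.13 w 42.4
plane [-9.77117535e-02 -3.44932352e-02  1.11425466e+02] 10242 z at c 57.70130521000468
```

View pics/w0.png

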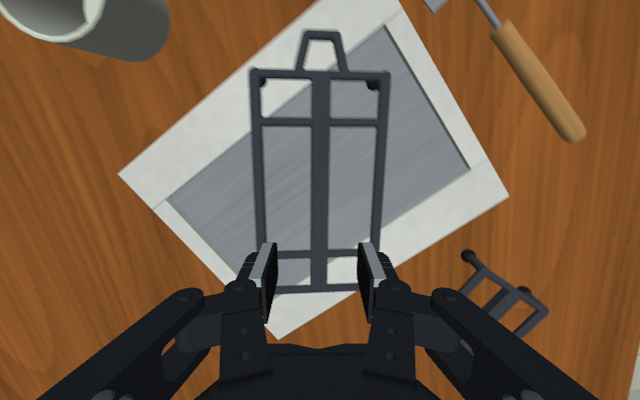

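The wrist view shows the bar running vertically from about (320,75) to (319,290), midway between the fingers, with both cross bars at rows 122 and 254.

```bash
python3 - <<'E'
from h import *
z=np.load('pics/w0.npz');co=np.array([-.0977,-.0345,111.4])
def hit(u,v):
    r=z['R'].T@np.linalg.inv(z['K'])@[u,v,1];c=-z['R'].T@z['t']
    s=(co@[c[0],c[1],1]-c[2])/(r[2]-co[0]*r[0]-co[1]*r[1]);return c+r*s
a,b=hit(319.5,122),hit(319,254);print(a,b,np.linalg.norm(a-b),(a+b)/2);e=a-b;print(np.degrees(np.arctan2(e[1],e[0])))
n=np.array([.0977,.0345,1]);n/=np.linalg.norm(n);c=(a+b)/2
print('origin',c-46*n)
tcp=c-n*25
goal(tcp+n*60,81,n);goal(tcp,81,n)
E
```

```text
[566.18163027  52.19266109  54.28340792] [546.2434122  -68.43125033  60.39289676] 122.41317902571922 [556.21252124  -8.11929462  57.33815234]
80.61430536212116
origin [551.74225255  -9.69784395  11.58309929]
t 1.6 shift [ 9.2  2.3 78. ] turn [ 5.3 -2.5 -0.7] now [555.7 -15.2 170.2] [179.8   0.3  80.5] q7 -0.13 w 42.8
t 1.6 shift [  6.5  -3.3 137.7] turn [ 5.3 -2.5 -0.7] now [555.7 -15.2 170.2] [179.8   0.3  80.5] q7 -0.13 w 42.8
```

```bash

python3 -m inch '[[2,1,20,1.5,-0.8,-0.3],[4,1,40,3,-1.6,-0.6],[6,2,60,5.3,-2.5,-0.7],[7,2,75,5.3,-2.5,-0.7],[7,2,75,5.3,-2.5,-0.7]]'
python3 - <<'E'
from h import *
n=np.array([.0977,.0345,1]);n/=np.linalg.norm(n);c=np.array([556.2,-8.1,57.3])
goal(c-n*25,81,n)
E
```

```text
time: 2.1
tool_pos: [554.3, 0.6, 94.1]
ee_rot: [-3.045, 0.043, 1.433]
wrist_force: [-0.8, -0.2, 0.4]
width: 42.9
finger_force: 0.0
t 2.1 shift [-6.8  6.8 61.7] turn [-0.3 -0.2  0.9] now [554.3   0.6  94.1] [-174.4    2.5   82.1] q7 -0.15 w 42.9
```

```bash

python3 -m inch '[[-3,3,5,-0.3,-0.2,0.5],[-6,6,12,-0.3,-0.2,0.9],[-7,7,22,-0.3,-0.2,0.9],[-7,7,25,-0.3,-0.2,0.9],[-7,7,25,-0.3,-0.2,0.9]]'
python3 - <<'E'
from h import *
n=np.array([.0977,.0345,1]);n/=np.linalg.norm(n);c=np.array([556.2,-8.1,57.3])
goal(c-n*25,81,n);snap('wrist','w1')
E
```

```text
time: 2.6
tool_pos: [559.1, -8.8, 70.6]
ee_rot: [-3.054, 0.048, 1.416]
wrist_force: [-0.9, 0.6, 0.2]
width: 42.4
finger_force: 0.0
t 2.6 shift [ 0.8 -1.8 38.4] turn [ 0.2 -0.1 -0.1] now [559.1  -8.8  70.6] [-175.     2.7   81.1] q7 -0.15 w 42.4
```

View pics/w1.png

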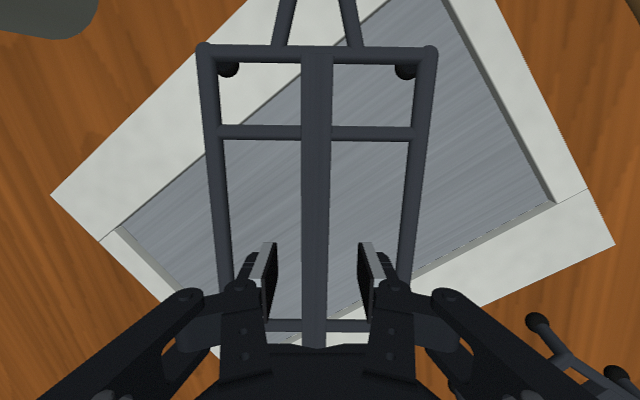

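The bar (around column 315) lies between the pads (268 and 368) with the side bars outside the fingers, so I descend.

```bash

python3 -m inch '[[1,-2,10,0,0,0],[1,-2,20,0,0,0],[1,-2,30,0,0,0],[1,-2,38,0,0,0],[1,-2,38,0,0,0]]' && python3 -m inch '[[0,0,0,0,0,0],[0,0,0,0,0,0],[0,0,0,0,0,0],[0,0,0,0,0,0],[0,0,0,0,0,0]]' 1
python3 - <<'E'
from h import *
n=np.array([.0977,.0345,1]);n/=np.linalg.norm(n);c=np.array([556.2,-8.1,57.3])
goal(c-n*25,81,n);print(get_obs()['finger_force'])
E
```

```text
time: 3.15
tool_pos: [553.1, -8.7, 31.9]
ee_rot: [-3.052, 0.048, 1.416]
wrist_force: [0.2, -0.2, -0.2]
width: 42.8
finger_force: 0.0
time: 3.65
tool_pos: [555.0, -8.8, 33.7]
ee_rot: [-3.056, 0.048, 1.416]
wrist_force: [2.3, -0.6, 1.1]
width: 14.6
finger_force: 58.7
t 3.65 shift [-0.3 -1.   1.4] turn [ 0.3 -0.1 -0.1] now [555.   -8.8  33.7] [-175.1    2.7   81.1] q7 -0.15 w 14.6
58.69352459907532
```

```bash

python3 -m inch '[[0,0,-3,0,0,0],[0,0,-6,0,0,0],[0,0,-8,0,0,0],[0,0,-8,0,0,0],[0,0,-8,0,0,0]]'
python3 - <<'E'
from h import *
goal((552.5,-11,41),81);goal((550.6,-11,41),27.4)
E
```

```text
time: 4.15
tool_pos: [554.9, -8.2, 41.3]
ee_rot: [-3.054, 0.048, 1.416]
wrist_force: [-0.3, 0.8, -4.2]
width: 15.2
finger_force: 58.4
t 4.15 shift [-3.1 -1.9  0.6] turn [-5.   2.7  0. ] now [554.9  -8.2  41.3] [-175.     2.7   81.2] q7 -0.15 w 15.2
t 4.15 shift [-3.4 -3.8  0.8] turn [-3.3  4.9 53.6] now [554.9  -8.2  41.3] [-175.     2.7   81.2] q7 -0.15 w 15.2
```

```bash

python3 -m inch '[[-1,-1,0,-1.5,0.8,0],[-2,-1,0,-3,1.6,0],[-3,-2,0,-5,2.7,0],[-3,-2,0,-5,2.7,0],[-3,-2,0,-5,2.7,0]]'
cat >> h.py <<'E'
def plane(f,c):
    P,d,p=cloud(f)
    m=(d>0)&(p.astype(int).sum(-1)<270)&(P[...,2]>35)&(P[...,2]<90)&(np.hypot(P[...,0]-c[0],P[...,1]-c[1])<130)
    X=P[m];A=np.c_[X[:,:2],np.ones(len(X))];co=np.array([0,0,np.median(X[:,2])])
    for e in(12,8,5,4):
        k=abs(X[:,2]-A@co)<e;co=np.linalg.lstsq(A[k],X[k,2],rcond=None)[0]
    print('plane',np.degrees(co[:2]).round(2),k.sum(),'z',co@[c[0],c[1],1])
E
python3 - <<'E'
from h import *
snap('wrist','w2');plane('w2',(552,-10))
goal((550.6,-11,41),27.4)
E
python3 -c "import cv2;"
```

```text
time: 4.65
tool_pos: [552.5, -11.1, 41.6]
ee_rot: [-3.141, 0.001, 1.414]
wrist_force: [-0.7, -0.1, -3.6]
width: 14.9
finger_force: 58.8
plane [-0.28 -0.65] 35848 z 65.68810622740105
t 4.7 shift [-0.6 -2.4  0.6] turn [ 0.   0.  53.6] now [553.1 -10.8  41.6] [180.   0.  81.] q7 -0.12 w 14.6
```

View pics/w2.png

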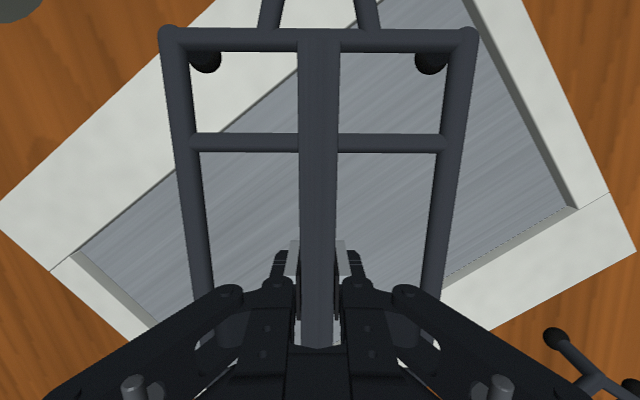

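The trivet hangs level and clear of the rim, with the bar in the pads at (318,270). Next I turn it clockwise.

```bash

python3 -m inch '[[0,-1,0,0,0,4],[0,-1,0,0,0,10],[0,-2,0,0,0,16],[0,-2,0,0,0,22],[0,-2,0,0,0,28]]' && python3 -m inch '[[0,0,0,0,0,6],[0,0,0,0,0,12],[0,0,0,0,0,18],[0,0,0,0,0,23],[0,0,0,0,0,25.5]]' && python3 -m inch '[[0,0,0,0,0,0],[0,0,0,0,0,0],[0,0,0,0,0,0],[0,0,0,0,0,0],[0,0,0,0,0,0]]' 
python3 - <<'E'
from h import *
goal((550.6,-11,41),27.4)
snap('wrist','w3');plane('w3',(551,-11));snap('top','t3')
p=cv2.imread('pics/t3.png')[110:320,235:445];cv2.imwrite('pics/t3c.png',cv2.resize(p,(600,600),interpolation=cv2.INTER_CUBIC))
E
```

```text
time: 5.2
tool_pos: [551.4, -10.0, 41.6]
ee_rot: [3.141, -0.0, 0.922]
wrist_force: [-0.4, -0.2, -4.4]
width: 14.5
finger_force: 58.8
time: 5.7
tool_pos: [551.3, -9.9, 41.5]
ee_rot: [3.141, -0.0, 0.479]
wrist_force: [0.4, 0.2, -4.0]
width: 14.9
finger_force: 58.8
time: 6.2
tool_pos: [550.6, -10.7, 41.7]
ee_rot: [3.141, 0.0, 0.481]
wrist_force: [0.2, 0.0, -3.7]
width: 14.4
finger_force: 58.8
t 6.2 shift [-0.2  0.2  0.7] turn [0.  0.  0.1] now [550.6 -10.7  41.7] [180.    0.   27.5] q7 -0.66 w 14.4
plane [-0.65 -0.14] 35926 z 65.74048279816277
```

View pics/w3.png

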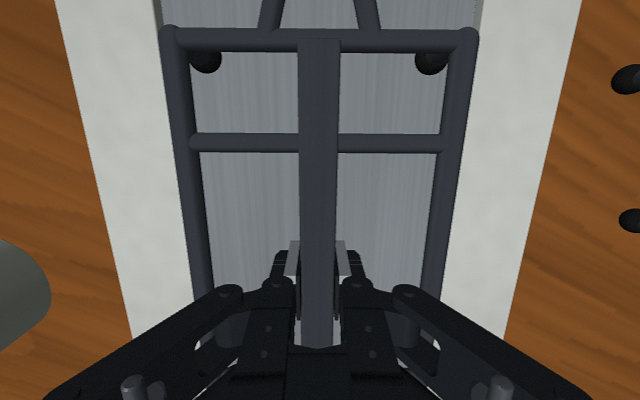

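View pics/t3c.png

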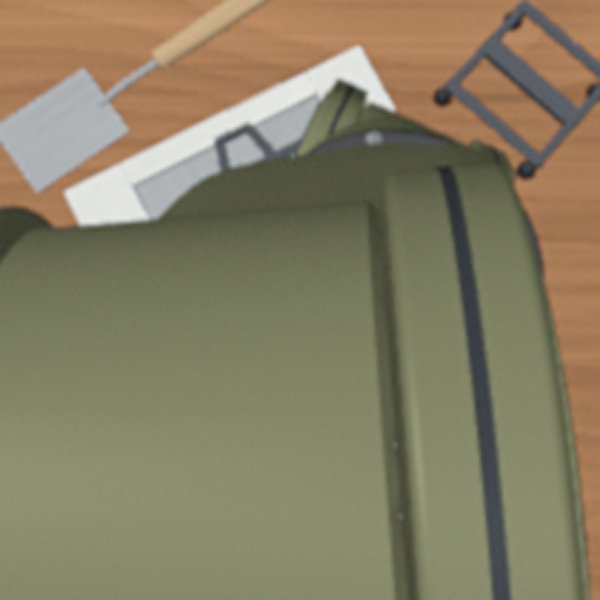

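The wrist view shows the trivet parallel to the well and centred: feet at (205,58) and (430,58), well edges at columns 162 and 478. In the top view the arm hides the rest. I lower it now.

```bash

python3 -m inch '[[0,0,4,0,0,0],[0,0,8,0,0,0],[0,0,12,0,0,0],[0,0,14,0,0,0],[0,0,14,0,0,0]]' && python3 -m inch '[[0,0,1,0,0,0],[0,0,1.5,0,0,0],[0,0,2,0,0,0],[0,0,2.5,0,0,0],[0,0,2.5,0,0,0]]'
```

```text
time: 6.8
tool_pos: [550.3, -10.7, 27.2]
ee_rot: [3.141, 0.001, 0.481]
wrist_force: [-0.0, -0.6, -4.1]
width: 14.8
finger_force: 58.9
time: 7.3
tool_pos: [550.6, -10.7, 25.1]
ee_rot: [3.141, 0.0, 0.481]
wrist_force: [-1.4, -0.8, -4.1]
width: 14.8
finger_force: 58.9
```

```bash

python3 -m inch '[[0,0,0.5,0,0,0],[0,0,1,0,0,0],[0,0,1.2,0,0,0],[0,0,1.5,0,0,0],[0,0,1.5,0,0,0]]'
```

```text
time: 7.8
tool_pos: [550.6, -10.7, 23.9]
ee_rot: [3.141, -0.0, 0.48]
wrist_force: [-0.2, 0.1, -0.2]
width: 14.8
finger_force: 59.4
```

```bash

python3 -m inch '[[0,0,0.4,0,0,0],[0,0,0.8,0,0,0],[0,0,1,0,0,0],[0,0,1,0,0,0],[0,0,1,0,0,0]]' && python3 -m inch '[[0,0,0,0,0,0],[0,0,0,0,0,0],[0,0,0,0,0,0],[0,0,0,0,0,0],[0,0,0,0,0,0]]' 0.05
```

```text
time: 8.3
tool_pos: [550.6, -10.7, 23.7]
ee_rot: [3.141, -0.0, 0.48]
wrist_force: [-2.7, 1.0, 8.7]
width: 14.9
finger_force: 60.6
time: 8.8
tool_pos: [550.7, -10.7, 22.5]
ee_rot: [3.141, 0.0, 0.481]
wrist_force: [-0.4, 0.4, 0.3]
width: 40.6
finger_force: 0.0
```

Released. I go straight up, then look.

```bash

python3 -m inch '[[0,0,-10,0,0,0],[0,0,-25,0,0,0],[0,0,-45,0,0,0],[0,0,-70,0,0,0],[0,0,-100,0,0,0]]' && python3 -m inch '[[0,0,-30,0,0,0],[0,0,-60,0,0,0],[0,0,-75,0,0,0],[0,0,-75,0,0,0],[0,0,-75,0,0,0]]'
python3 - <<'E'
from h import *
snap('wrist','w4');plane('w4',(551,-11))
E
```

```text
time: 9.3
tool_pos: [550.0, -10.6, 123.7]
ee_rot: [3.141, 0.001, 0.48]
wrist_force: [0.6, -0.1, 0.1]
width: 40.3
finger_force: 0.0
time: 9.8
tool_pos: [550.2, -10.3, 197.7]
ee_rot: [3.141, -0.0, 0.481]
wrist_force: [0.1, 0.1, 0.1]
width: 40.4
finger_force: 0.0
plane [-0.06 -0.03] 8817 z 47.465507303892196
```

View pics/w4.png

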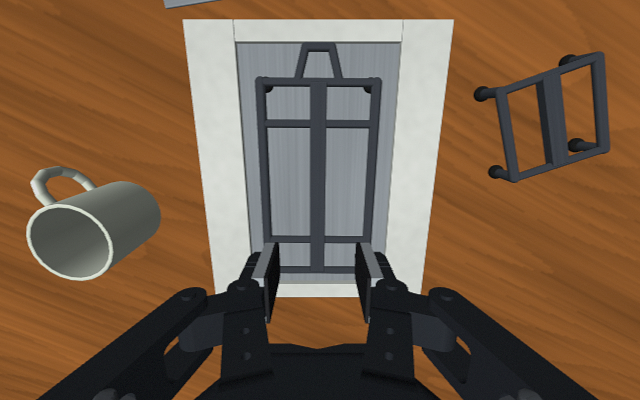

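The trivet lies lengthwise in the well. It spans (262–375, 80–270), is level, and its top is about 48 mm up, so all four feet are down. The mug and stand stand untouched.

```bash
python3 -c "
from cell import workorder;print(workorder.close_job())"
```

```text
the job is handed in; nothing more can be done
None
```

The trivet now lies level and lengthwise in the well with all four feet down, was let go, and the job is handed in; it was raised about 8 mm to clear the rim while turning, and the stand and mug were not touched.

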